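# Put the label printer back to work after a roll change

## Robot

A 6-joint arm with a two-finger parallel gripper is mounted at the origin on a cart in front of the work surface, level with it; the furniture and walls round the work are solid. World frame = base frame: x ahead of the robot, y to its left, z up, the work surface at z = 0. Lengths are in mm, angles in rad, forces in N, time in s.
With the tool pointing down it reaches from about 275 to 975 mm from the base axis. Payload 8.4 kg.
Tool frame: the origin (TCP) lies at the very end of the fingers, on their centre line; the grasp point (between the pads) lies 19 mm behind it (bot.grasp_offset is the distance from the TCP to the grasp point, in mm); z points along the fingers, y is the line along which they close (so a half turn about z gives the same grasp; the last joint's range is limited). The gripper opens to 92 mm and grips with 3 to 60 N. Pads are 20 mm wide; open, the fingers measure 128 mm over their backs; the gripper's body (75 mm by 189 mm) begins 69 mm behind the grasp point.
Start: joints at [-1.261, 0.353, 1.633, -0, 1.155, -0.002], TCP at [191.731, -594.867, 214.583] pointing down, gripper open.
Joint ranges: [-2.63, 2.63], [-0.92, 2.1], [0.06, 2.66], [-1.3, 4.44], [0, 2.69], [-3.02, 3.02]. Speed limits (rad/s): [2.22, 2.22, 2.79, 3.14, 3.14, 3.14].

## Interface

Orientations are given as a unit quaternion [w, x, y, z].
In Python, from rig import bot gives the robot as it stands. The module is installed in compiled form; this text tells all that it offers.
- The arm moves only by the tool arm_command, never from a script. Its argument "plan" is text: rows parted by semicolons, each of 4 numbers parted by spaces: the shift along the tool's x, y, z in cm, then the turn about the tool's z in degrees. A call has 1 to 20 rows; each row is the pose to reach, as a shift and turn from the pose commanded when the call began, along the tool's axes at that moment; what a row does not reach only later rows make up. A row lasts 1/10 s, in which the tool goes at most 50 mm and 8.59 degrees, less where a joint would pass 70% of its speed; a pose out of reach is approached as far as the arm can. A call with a gripper value outside its range is refused whole. "jaw" is the opening, from 0 (shut) to 1 (fully open), set as the call begins (left out, the last holds). The fingers move at their own pace and stop on an object; "newtons" is the grip in N (left out, the last holds). Time passes only in rows, so rows that repeat a pose let the fingers close. It gives the time, the measured TCP pose, the force, the opening and the grip force at its end, in the units of the state.
- bot.get_obs(): the state, without advancing time (a new reading comes with each control period).
- bot.camera(name): name is "side" or "top"; returns a dict with "pixels" (400x640x3 uint8, red, green, blue), "camera_matrix" (3x3 intrinsics, pixels), "rvec" (rotation vector, rad) and "tvec" (3), from world to camera coordinates, as OpenCV has them. Camera axes: x right, y down, z forward; pixel columns grow to the right and rows downward; lengths in mm; the calibration is good to about 2 mm. A picture is of the moment at which its call begins. There is no depth.
- bot.hand_in(): hands the job in; it is judged then, once.
The state is a dict: "time_s": time; "joint_pos": joint angles; "joint_vel": joint speeds; "joint_efforts": joint torques, N m; "position": TCP position; "orientation": TCP orientation; "force": force on the tool from outside, world axes, zero at the start; "wrist_torque": the same for the moment, N m; "finger_gap": finger opening in mm; "grip_force": force on a finger pad.
Only numpy, scipy, OpenCV 4.12 (cv2) and the standard library are available. Lean on these libraries where they do the work, as an engineer would, in place of code of your own. Each camera call takes 0.05 s, during which the arm holds its last target. There are 200 camera calls.

## Task

A new roll has just been put in the label printer. Push its open cover down until it latches shut and stays shut by itself, then switch the printer on at its black rocker by pressing down the rocker's raised end, and then press the green feed key fully down and let it come back up. Do it in that order, leave the grey pause key alone, pick nothing up, and leave the other things on the worktop where they are.

Things in the scene. Friction and masses are not known exactly. Their poses are not given: they have to be found in the camera images.
- printer: Light grey desktop label printer, fixed, 150 mm deep (x), 200 wide (y). Origin: centre of its underside; x to its rear, away from the robot at yaw 0, y to its left, z up. Left half (y 0..100 mm): roll bay with white roll and hinged dark cover, top at z = 100 mm when shut. Right half: flat control deck, top at z = 73 mm, rocker at its rear, two keys at its front.
- cover_hinge (a point): Point on the cover's hinge axis (printer x = 64, y = 50, z = 72 mm); the axis runs along the printer's y.
- cover_lip (a point): Where to push: middle of the ribbed slanted front lip of the 96 mm wide dark cover, on its outer surface; moves with the cover. With the cover shut it lies 131.5 mm in front of the hinge axis (printer -x) and 21.5 mm above it; the cover's flat top begins 6 mm behind it and 6.5 mm higher.
- cover (a joint): Cover angle, rad: 0 = on its stop, about 0.01 when latched, positive = front edge raised; starts at 0.4 to 0.6 and stays where it is left. A spring lifts it again from shut unless its pins snap under the sprung latch bar, which happens within the last 0.01 rad above the stop. Pushing at the lip takes 2 to 3 N, about 5 N over the latch; 15 N at the stop does no harm.
- rocker_on_end (a point): Upper surface near the outer end of the rocker's front half (towards the printer's front, white bar), 16 mm from the pivot; moves with it. The rocker is a black V-shaped paddle, 37 mm long (printer x), 23 mm wide, pivot at printer x 36, y -50, z 75 mm. Off: the front half stands up at 0.4 rad and the rear half lies level. On: the front half lies level.
- rocker (a joint): Rocker angle, rad: 0 = off (front end raised), 0.4 = on (front end down). It snaps over at the middle, 0.2, and stays on either side; pressing straight down near the raised end takes about 4 N over some 6 mm.
- feed_key_top (a point): Centre of the top of the green feed key: square cap 20 x 20 mm with a white arrow, at the front of the deck (printer x = -40, y = -26 mm), its top 8 mm above the deck.
- feed_key (a joint): Travel of the green feed key, m: 0 = up, 0.004 = fully down; needs about 4 N fully down and springs back.
- pause_key_top (a point): Centre of the top of the grey pause key with two white bars, same size as the feed key, 48 mm to the right of it (printer x = -40, y = -74 mm). Not to be pressed.
- pause_key (a joint): Travel of the grey pause key, m: 0 = up, 0.004 = fully down.
- spare_roll: Loose white roll of labels, 69 mm across, 32 mm high, standing left of the printer. Origin: centre of its underside.
- date_stamp: Loose wooden hand stamp, 30 x 45 mm, 79 mm high, standing right of the printer. Origin: centre of its underside.
- flour_scoop: Loose scoop with a wooden handle, 174 x 60 x 36 mm, lying right of the baking tray. Origin: centre of its underside.
- dough_scraper: Loose scraper with a wooden grip, 100 x 124 x 15 mm, lying at the right. Origin: centre of its underside.
- sugar_dredger: Loose grey shaker, 69 mm across, 116 mm high, at the right near the cartons. Origin: centre of its underside.
- pen: Loose white and red ballpoint pen, 145 mm long, 10 mm thick, lying at the left beside the open carton. Origin: centre of its underside.

How it is judged:
By the outcome, as a careful person would: the job done as asked, in the order asked, and still so for the second after the job is handed in, with the robot touching nothing.
It also fails if it takes over 54 s, if anything falls off the work surface, if the arm or the gripper's body presses on something with over 40 N, if the wrist force passes 120 N, or if a joint passes its speed limit or range.

## Working session

There is one attempt and no reset: what is moved stays moved. The work goes in short steps, Python scripts to look and compute and a tool call to move; the robot and the scene stay as the last step left them, time stands still between calls to the robot, and variables do not carry over. Pictures are saved under pics/ and viewed, at most 10 in all, crops included, and the job is handed in when it is done.

Besides the shell and the picture viewer there is one more tool, called in YAML: its name, and indented under it one key for each argument. arm_command: Moves the arm, as the interface text tells. Its arguments: {"type":"object","properties":{"plan":{"type":"string"},"jaw":{"type":"number"},"newtons":{"type":"number"}},"required":["plan"]}

```bash
mkdir -p pics; python3 - <<'E'
from rig import bot
import cv2
o=bot.get_obs();print({k:o[k] for k in("time_s","position","orientation","finger_gap")})
for n in("top","side"):
    c=bot.camera(n);cv2.imwrite(f"pics/{n}0.png",c["pixels"][:,:,::-1]);print(n,c["camera_matrix"],c["rvec"],c["tvec"])
E
```

```text
{'time_s': 0.0, 'position': array([ 191.57114353, -594.41373595,  213.8701282 ]), 'orientation': array([-6.56142776e-04,  9.87871719e-01,  1.55270803e-01, -1.19168570e-04]), 'finger_gap': 91.73329346962338}
top [[380.93178339   0.         320.42037341]
 [  0.         380.93178339 200.99465431]
 [  0.           0.           1.        ]] [ 2.16882539 -2.15642127  0.1139076 ] [  22.97953928  592.777792   1102.11428667]
side [[409.84472904   0.         322.06122156]
 [  0.         409.84472904 196.4660169 ]
 [  0.           0.           1.        ]] [ 0.74251973 -2.47423651  1.31083283] [ 495.15754472  242.54821312 1115.95096713]
```

View pics/top0.png

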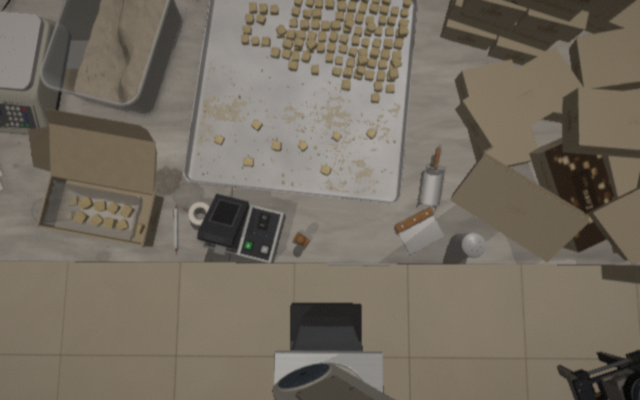

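View pics/side0.png

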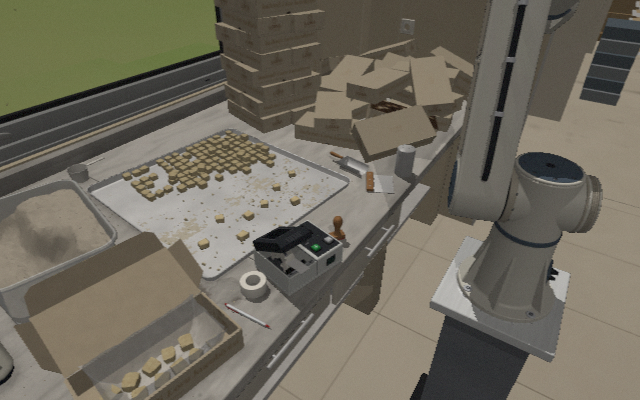

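The top view shows the printer near (242,228), with the green key near (248,245), the grey key near (264,250) and the rocker near (263,220). In the side view the printer is near (298,255) and its cover is open. Next I'll zoom in and measure.

```bash
cat > h.py <<'E'
import numpy as np, cv2
from rig import bot
def cam(n):
    c=bot.camera(n); c["R"]=cv2.Rodrigues(np.array(c["rvec"],float))[0]; c["t"]=np.array(c["tvec"],float).ravel(); c["K"]=np.array(c["camera_matrix"]); return c
def plane(c,uv,z):
    d=c["R"].T@np.linalg.inv(c["K"])@np.array([*uv,1.]); o=-c["R"].T@c["t"]; return o+d*(z-o[2])/d[2]
def proj(c,p):
    q=c["K"]@(c["R"]@np.array(p,float)+c["t"]); return q[:2]/q[2]
def tri(a,ua,b,ub):
    P=[c["K"]@np.c_[c["R"],c["t"]] for c in(a,b)]
    X=cv2.triangulatePoints(P[0],P[1],np.array(ua,float).reshape(2,1),np.array(ub,float).reshape(2,1)).ravel();return X[:3]/X[3]
def green(c):
    h=cv2.cvtColor(c["pixels"],cv2.COLOR_RGB2HSV); m=cv2.inRange(h,(45,100,60),(85,255,255))
    n,l,s,ce=cv2.connectedComponentsWithStats(m); w=[(s[i,4],ce[i]) for i in range(1,n) if s[i,4]>8]; return w
E
python3 - <<'E'
from h import *
t,s=cam("top"),cam("side")
def crop(c,x,y,w,h,k): return cv2.resize(c["pixels"][y:y+h,x:x+w,::-1],None,fx=k,fy=k,interpolation=cv2.INTER_CUBIC)
a=crop(t,180,180,110,90,7);b=crop(s,230,200,125,100,6)
cv2.imwrite("pics/a.png",a);cv2.imwrite("pics/b.png",b)
for c in(t,s): print([(w,u.round(1)) for w,u in green(c) if 180<u[0]<360 and 180<u[1]<300])
h=lambda c:[u for w,u in green(c) if 180<u[0]<360 and 180<u[1]<300][0]
print(plane(t,h(t),81),plane(s,h(s),81),tri(t,h(t),s,h(s)))
E
```

```text
[(np.int32(47), array([247.7, 244.9]))]
[(np.int32(36), array([315.3, 246.7]))]
[461.7854035  230.36190931  81.        ] [462.89265932 233.04101377  81.        ] [462.83002048 231.2427995   79.53282242]
```

View pics/a.png

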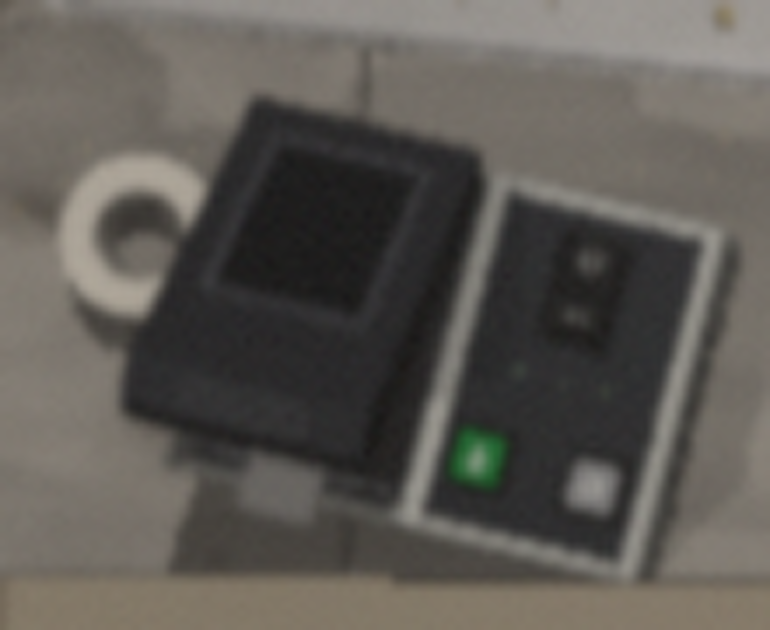

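View pics/b.png

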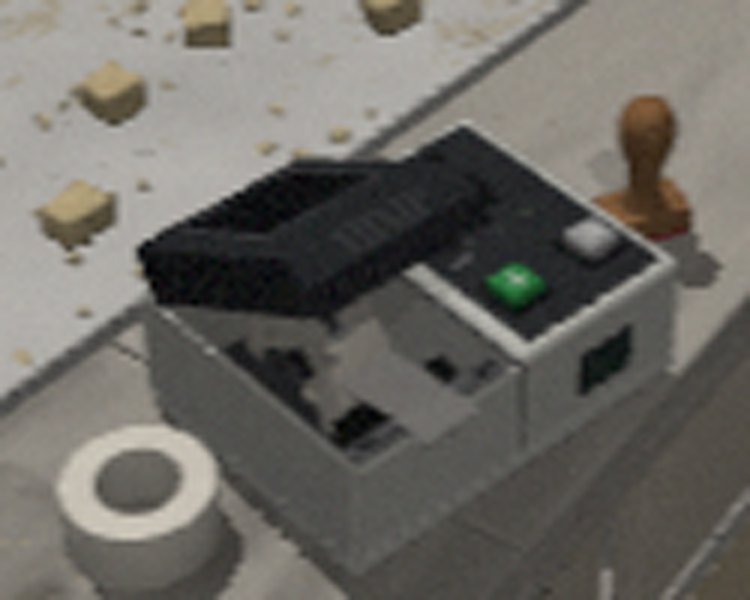

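The top crop shows the green key at (477,458), the grey key at (592,487), the rocker centre at (583,292) and deck corners at (725,232), (632,575), (405,512) and (497,182). The ribbed lip is near (268,405) in this crop and (385,220) in the side crop. I'll fit the pose from these points.

```bash
cat >> h.py <<'E'
def fit(A,B):
    A,B=np.array(A,float)[:,:2],np.array(B,float)[:,:2]; a,b=A-A.mean(0),B-B.mean(0)
    yaw=np.arctan2((a[:,0]*b[:,1]-a[:,1]*b[:,0]).sum(),(a*b).sum()); R=np.array([[np.cos(yaw),-np.sin(yaw)],[np.sin(yaw),np.cos(yaw)]])
    o=B.mean(0)-R@A.mean(0); return yaw,o,R,(A@R.T+o-B)
E
python3 - <<'E'
from h import *
t,s=cam("top"),cam("side")
u=lambda x,y:((x+.5)/7-.5+180,(y+.5)/7-.5+180)
v=lambda x,y:((x+.5)/6-.5+230,(y+.5)/6-.5+200)
M=[(-40,-26,81),(-40,-74,81),(36,-50,78),(75,-100,73),(-75,-100,73)]
I=[(477,458),(592,487),(583,292),(727,230),(635,577)]
W=[plane(t,u(*i),m[2]) for i,m in zip(I,M)]
yaw,o,R,res=fit(M,W);print("yaw",yaw,"o",o);print(res.round(1))
S=[((515,280),(-40,-26,81)),((592,236),(-40,-74,81)),((672,262),(-75,-100,73)),((463,122),(75,-100,73))]
Ws=[plane(s,v(*i),m[2]) for i,m in S];y2,o2,_,r2=fit([m for _,m in S],Ws);print("side",y2,o2,r2.round(1))
L=tri(t,u(268,405),s,v(385,220));print("lip tri",L,"printer",R.T@(L[:2]-o))
for q in(0,.4,.5,.6):
    r=(64-131.5*np.cos(q)-21.5*np.sin(q)*-1, 50, 72+21.5*np.cos(q)+131.5*np.sin(q))
    p=np.r_[R@r[:2]+o,r[2]];a=proj(t,p);b=proj(s,p)
    print(q,p.round(1),"top crop",((a+.5-180)*7).round(),"side crop",((b+.5-[230,200])*6).round())
for n,m in(("rocker_on",(36-16*np.cos(.4),-50)),("feed",(-40,-26)),("pause",(-40,-74))):print(n,R@m+o)
E
```

```text
yaw -0.23398731904923858 o [506.58095244 246.47873771]
[[ 0.2  0.2]
 [ 0.4  0.1]
 [ 1.3 -0. ]
 [ 1.7 -0.1]
 [-3.6 -0.1]]
side -0.22073974877026145 [507.01248478 251.48352453] [[-1.2  3.5]
 [ 0.9  2. ]
 [-3.4 -2.4]
 [ 3.8 -3. ]]
lip tri [483.62140545 297.28212537 152.05844214] printer [-34.11306387  44.09562187]
0 [452.5 310.8  93.5] top crop [269. 480.] side crop [434. 371.]
0.4 [470.8 306.4 143. ] top crop [246. 433.] side crop [404. 261.]
0.5 [478.2 304.6 153.9] top crop [244. 413.] side crop [391. 232.]
0.6 [486.7 302.6 164. ] top crop [242. 390.] side crop [377. 204.]
rocker_on [515.67165046 192.91125314]
feed [461.6426584 230.4615679]
pause [450.51347346 183.76958526]
```

arm_command:
  plan: "55.8 -76.3 -3 31.3;55.8 -76.3 -3 31.3;55.8 -76.3 -3 31.3;55.8 -76.3 -3 31.3;55.8 -76.3 -3 31.3;55.8 -76.3 -3 31.3;55.8 -76.3 -3 31.3;55.8 -76.3 -3 31.3;55.8 -76.3 -3 31.3;55.8 -76.3 -3 31.3;55.8 -76.3 -3 31.3;55.8 -76.3 -3 31.3;55.8 -76.3 -3 31.3;55.8 -76.3 -3 31.3;55.8 -76.3 -3 31.3;55.8 -76.3 -3 31.3;55.8 -76.3 -3 31.3;55.8 -76.3 -3 31.3;55.8 -76.3 -3 31.3;55.8 -76.3 -3 31.3"
  jaw: 0

```text
time_s: 2.3
position: [490.1, 307.4, 244.5]
orientation: [-0.001, 0.993, -0.115, 0.001]
force: [0.0, -0.7, -0.6]
finger_gap: 0.2
grip_force: 0.0
```

arm_command:
  plan: "0 0.5 4 0;0 0.5 7 0;0 0.5 8 0;-0.2 0.5 8.4 0;-0.3 0.5 8.8 0;-0.6 0.5 9.3 0;-1.0 0.5 9.8 0;-1.4 0.5 10.3 0;-1.7 0.5 10.9 0;-2.0 0.5 11.4 0;-2.3 0.5 12.0 0;-2.3 0.5 12.0 0"

```text
time_s: 3.5
position: [464.6, 302.8, 123.6]
orientation: [0.0, 0.993, -0.117, -0.0]
force: [0.1, 0.4, 0.2]
finger_gap: 0.1
grip_force: 0.3
```

```bash
python3 - <<'E'
from h import *
t,s=cam("top"),cam("side")
b=cv2.resize(s["pixels"][180:300,230:355,::-1],None,fx=4,fy=4,interpolation=2);a=cv2.resize(t["pixels"][180:270,180:290,::-1],None,fx=4,fy=4,interpolation=2)
im=np.zeros((480,940,3),np.uint8);im[:,:500]=b;im[:360,500:]=a
cv2.imwrite("pics/c.png",cv2.resize(im,(800,408)))
E
```

```text
(no output)
```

View pics/c.png

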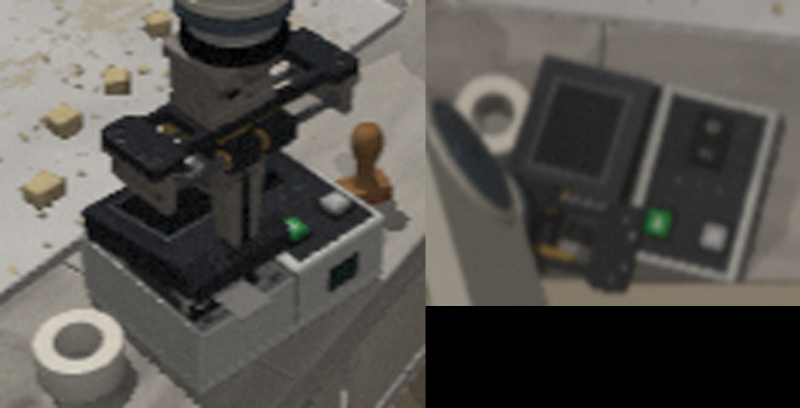

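The cover is at about 0.2 rad with the fingertips on its front edge near (235,240). I'll continue down to the latch.

arm_command:
  plan: "-0.3 0 0.6 0;-0.5 0 1.2 0;-0.6 0 1.6 0;-0.7 0 2.0 0;-0.7 0 2.3 0;-0.8 0 2.5 0;-0.8 0 2.6 0;-0.8 0 2.6 0"

```text
time_s: 4.4
position: [457.9, 305.0, 100.0]
orientation: [-0.0, 0.993, -0.117, 0.0]
force: [-4.4, -4.1, 20.4]
finger_gap: 0.6
grip_force: 10.1
```

arm_command:
  plan: "0 0 -0.3 0;0 0 -2 0;0 0 -5 0;0 5 -9 0;2 10 -9 0;4 15 -9 0;4 15 -9 0"

```text
time_s: 5.1
position: [461.1, 146.5, 188.7]
orientation: [0.0, 0.993, -0.118, 0.0]
force: [0.3, 0.5, -0.5]
finger_gap: 0.2
grip_force: 0.0
```

```bash
python3 - <<'E'
from h import *
t,s=cam("top"),cam("side")
b=cv2.resize(s["pixels"][180:300,230:355,::-1],None,fx=4,fy=4,interpolation=2);a=cv2.resize(t["pixels"][180:270,180:290,::-1],None,fx=4,fy=4,interpolation=2)
im=np.zeros((480,940,3),np.uint8);im[:,:500]=b;im[:360,500:]=a
cv2.imwrite("pics/d.png",cv2.resize(im,(800,408)))
E
```

```text
(no output)
```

View pics/d.png

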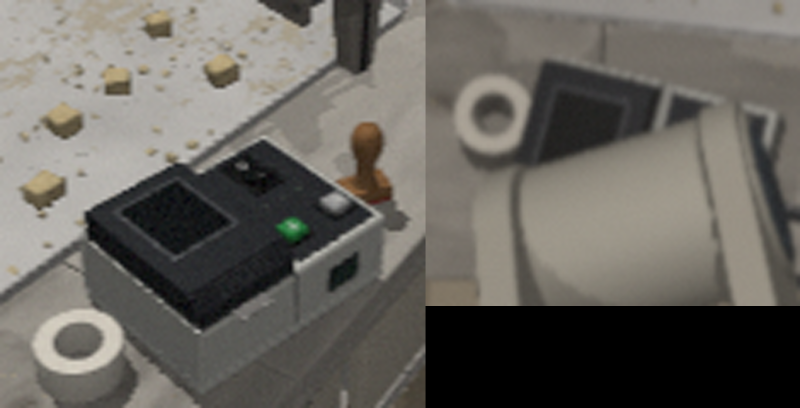

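The cover is shut and holds by itself, and the rocker is still off near (258,172). Next I'll go above the rocker's front end.

arm_command:
  plan: "2 -3 0 0;4 -5.8 0 0;4 -5.8 4 0;4 -5.8 8 0;4 -5.8 8 0;4 -5.8 8 0"

```text
time_s: 5.8
position: [513.2, 197.4, 108.3]
orientation: [0.0, 0.993, -0.117, -0.001]
force: [-0.0, 0.6, -0.1]
finger_gap: 0.9
grip_force: 0.0
```

arm_command:
  plan: "0.1 0.3 1.5 0;0.1 0.3 2.0 0;0.1 0.3 2.3 0;0.1 0.3 2.5 0;0.1 0.3 2.7 0;0.1 0.3 2.7 0"

```text
time_s: 6.4
position: [514.3, 193.9, 82.2]
orientation: [-0.0, 0.993, -0.117, 0.0]
force: [1.1, -0.4, -1.3]
finger_gap: 0.6
grip_force: 0.0
```

arm_command:
  plan: "0 0 0.2 0;0 0 0.3 0;0 0 0.4 0;0 0 0.5 0;0 0 0.5 0"

```text
time_s: 6.9
position: [514.3, 193.6, 76.8]
orientation: [0.0, 0.993, -0.117, 0.0]
force: [-1.6, -0.1, 4.1]
finger_gap: 0.5
grip_force: 1.6
```

arm_command:
  plan: "0 0 0.1 0;0 0 0.15 0;0 0 0.2 0;0 0 0.2 0"

```text
time_s: 7.3
position: [514.4, 193.7, 76.4]
orientation: [-0.0, 0.993, -0.117, 0.0]
force: [-7.6, -0.8, 24.1]
finger_gap: 0.6
grip_force: 12.0
```

arm_command:
  plan: "0 0 -0.5 0;0 0 -3 0;0 0 -6 0;-3 -1 -8 0;-6 -2.1 -8 0;-10 4 -11 0;-14 8 -13 0;-14 8 -13 0"

```text
time_s: 8.1
position: [357.3, 147.3, 204.8]
orientation: [0.0, 0.993, -0.117, -0.0]
force: [1.3, 0.3, 1.4]
finger_gap: 0.5
grip_force: 0.0
```

```bash
python3 - <<'E'
from h import *
t,s=cam("top"),cam("side")
print(bot.get_obs()["position"])
b=cv2.resize(s["pixels"][180:300,230:355,::-1],None,fx=4,fy=4,interpolation=2);a=cv2.resize(t["pixels"][180:270,180:290,::-1],None,fx=4,fy=4,interpolation=2)
im=np.zeros((480,940,3),np.uint8);im[:,:500]=b;im[:360,500:]=a
cv2.imwrite("pics/e.png",cv2.resize(im,(800,408)))
E
```

```text
[356.55427589 146.60440383 205.56780034]
```

View pics/e.png

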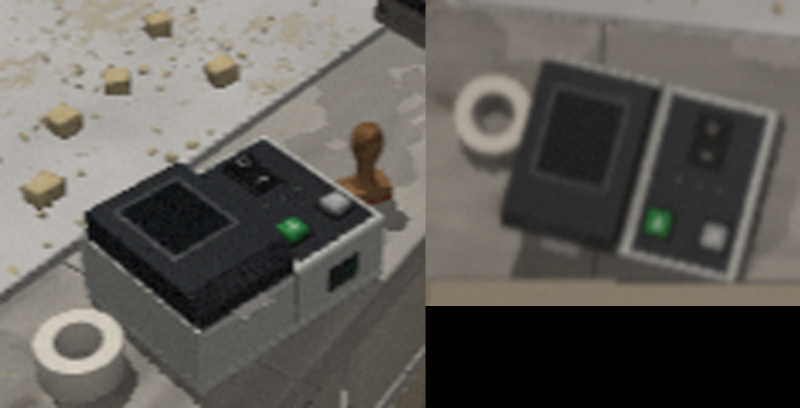

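The rocker is now on, with its front half level near (263,180), and the cover is still shut. Next is the feed key.

arm_command:
  plan: "4 -5 0 0;8.3 -10.4 0 0;8.3 -10.4 0 0;8.3 -10.4 5 0;8.3 -10.4 9 0;8.3 -10.4 11 0;8.3 -10.4 11 0;8.3 -10.4 11 0"

```text
time_s: 9.0
position: [464.8, 230.5, 94.6]
orientation: [0.0, 0.993, -0.117, -0.0]
force: [-0.0, 0.3, 0.6]
finger_gap: 0.9
grip_force: 0.0
```

arm_command:
  plan: "-0.3 0.2 0.6 0;-0.3 0.2 1.2 0;-0.3 0.2 1.5 0;-0.3 0.2 1.7 0;-0.3 0.2 1.8 0;-0.3 0.2 1.8 0"

```text
time_s: 9.6
position: [461.2, 229.1, 77.5]
orientation: [-0.0, 0.993, -0.117, 0.0]
force: [-2.5, -0.8, 9.8]
finger_gap: 0.4
grip_force: 4.9
```

arm_command:
  plan: "0 0 0.1 0;0 0 0.1 0;0 0 0.1 0"

```text
time_s: 9.9
position: [461.3, 229.1, 77.3]
orientation: [-0.0, 0.993, -0.117, 0.0]
force: [-5.7, -3.4, 21.0]
finger_gap: 0.3
grip_force: 10.4
```

The key is on its bottom stop, since the force rose from 9.8 to 21 N with only 0.2 mm more travel. I'll release it and back away.

arm_command:
  plan: "0 0 -0.5 0;0 0 -3 0;0 0 -7 0;0 0 -11 0;-4 5 -13 0;-8 10 -13 0;-8 10 -13 0;-8 10 -13 0;-8 10 -13 0"

```text
time_s: 10.8
position: [360.4, 150.4, 206.2]
orientation: [-0.001, 0.993, -0.117, 0.001]
force: [-0.4, 0.4, 0.1]
finger_gap: 0.6
grip_force: 0.0
```

```bash
python3 - <<'E'
from h import *
t,s=cam("top"),cam("side")
print(bot.get_obs()["position"])
b=cv2.resize(s["pixels"][180:300,230:355,::-1],None,fx=4,fy=4,interpolation=2);a=cv2.resize(t["pixels"][180:270,180:290,::-1],None,fx=4,fy=4,interpolation=2)
im=np.zeros((480,940,3),np.uint8);im[:,:500]=b;im[:360,500:]=a
cv2.imwrite("pics/f.png",cv2.resize(im,(800,408)))
E
```

```text
[361.05171876 150.96300096 205.88342297]
```

View pics/f.png

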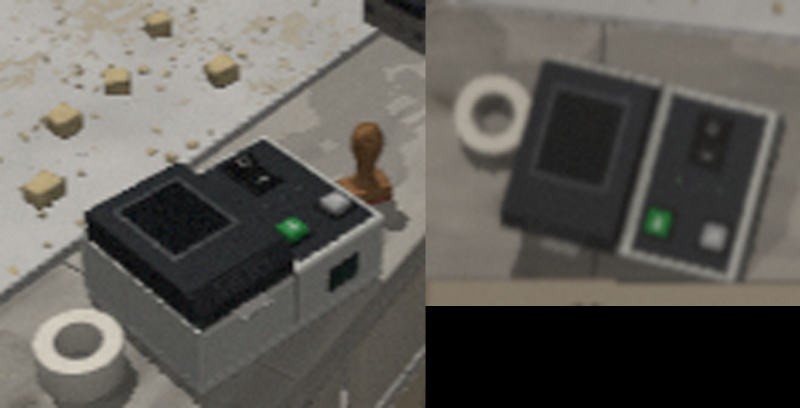

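The cover is shut, the rocker is on, the green key is back up at (292,228), and nothing else has moved. Handing in.

```bash
python3 -c "
from rig import bot
print(bot.hand_in())"
```

```text
the job is handed in; nothing more can be done
None
```

I pushed the cover shut until it held by itself, then switched the rocker on, then pressed the green feed key to its stop and let it come back up; the grey pause key was not touched, nothing else visibly moved, and the job is handed in.

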